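# Put away the tea tins and hold up the heaviest

## Task

Put the three closed tea tins away in the divided wooden tray, standing upright, one in each cell, and let go of them all; by the feel of lifting them find out which one is the heaviest. Then take that heaviest tin out again and hold it up over the tray, upright and still, its underside about 20 cm above the worktop and clear of everything else, leaving the other two in their cells; finish while still holding it. Keep the tins upright throughout and leave all the other things where they are.

Things in the scene. Friction and masses are not known exactly. Their poses are not given: they have to be found in the camera images.
- tin_a: one of three identical closed square steel tins: 60 x 60 mm, 95 mm tall, flat sides. Origin: centre of its underside, z up, x and y square to its sides. They differ only in their hidden contents (low down): the lightest weighs about 0.15 kg, the next about 0.24, the heaviest 0.46 to 0.54. Which one is heaviest varies, whatever its name or place
- tin_b: one of three identical closed square steel tins: 60 x 60 mm, 95 mm tall, flat sides. Origin: centre of its underside, z up, x and y square to its sides. They differ only in their hidden contents (low down): the lightest weighs about 0.15 kg, the next about 0.24, the heaviest 0.46 to 0.54. Which one is heaviest varies, whatever its name or place
- tin_c: one of three identical closed square steel tins: 60 x 60 mm, 95 mm tall, flat sides. Origin: centre of its underside, z up, x and y square to its sides. They differ only in their hidden contents (low down): the lightest weighs about 0.15 kg, the next about 0.24, the heaviest 0.46 to 0.54. Which one is heaviest varies, whatever its name or place
- tray: low wooden tray with one row of three cells, fixed to the worktop: 96 mm (its x) by 276 mm (its y), 50 mm high, walls and floor 6 mm thick. Each cell is 84 x 84 mm inside, cells 90 mm apart along the tray's y; a tin standing in a cell rises 51 mm above the walls. Origin at the centre of the underside. At the start it is empty, its row pointing roughly away from the robot
- cell_0 (a point): centre of the floor of the tray's far (from the robot; the tray's -y) cell, 6 mm above the worktop; axes as the tray's
- cell_1 (a point): centre of the floor of the tray's middle cell, 6 mm above the worktop; axes as the tray's
- cell_2 (a point): centre of the floor of the tray's near (the tray's +y) cell, 6 mm above the worktop; axes as the tray's
- spice_jar: glass spice jar with a white cap, 47 mm across, 108 mm tall; loose bystander, to be left where it is. Origin: centre of its underside
- garlic: bulb of garlic, about 53 mm; loose bystander, to be left where it is. Origin: centre of its underside
- teaspoon: steel teaspoon lying flat, 130 x 26 x 11 mm; loose bystander, to be left where it is. Origin: centre of its underside
- mug: white mug with grey dots, 82 mm across, 117 mm with its handle, 91 mm tall; loose bystander, to be left where it is. Origin: centre of its underside
Things that resemble listed ones, but are neither listed nor needed, are in the scene too. Leave any green, orange or turquoise look-alike of the tin_a alone.

How it is judged (in metres and radians):
On the way:
1. all three tins stand upright in the tray, one in each cell, and the fingers touch none of them (((horizontal distance between tin_a and cell_0 below 0.03 m and z of tin_a in the frame of cell_0 below 0.008 m and angle between tin_a's own z axis and vertical below 0.15 rad) or (horizontal distance between tin_b and cell_0 below 0.03 m and z of tin_b in the frame of cell_0 below 0.008 m and angle between tin_b's own z axis and vertical below 0.15 rad) or (horizontal distance between tin_c and cell_0 below 0.03 m and z of tin_c in the frame of cell_0 below 0.008 m and angle between tin_c's own z axis and vertical below 0.15 rad)) and ((horizontal distance between tin_a and cell_1 below 0.03 m and z of tin_a in the frame of cell_1 below 0.008 m and angle between tin_a's own z axis and vertical below 0.15 rad) or (horizontal distance between tin_b and cell_1 below 0.03 m and z of tin_b in the frame of cell_1 below 0.008 m and angle between tin_b's own z axis and vertical below 0.15 rad) or (horizontal distance between tin_c and cell_1 below 0.03 m and z of tin_c in the frame of cell_1 below 0.008 m and angle between tin_c's own z axis and vertical below 0.15 rad)) and ((horizontal distance between tin_a and cell_2 below 0.03 m and z of tin_a in the frame of cell_2 below 0.008 m and angle between tin_a's own z axis and vertical below 0.15 rad) or (horizontal distance between tin_b and cell_2 below 0.03 m and z of tin_b in the frame of cell_2 below 0.008 m and angle between tin_b's own z axis and vertical below 0.15 rad) or (horizontal distance between tin_c and cell_2 below 0.03 m and z of tin_c in the frame of cell_2 below 0.008 m and angle between tin_c's own z axis and vertical below 0.15 rad)) and contact force between each of tin_a, tin_b, tin_c and the fingers below 0.05 N), for 0.2 s.
At the end, for the whole second after the job is handed in: The fingers hold the heaviest tin still, upright (0.35 rad), underside over 15 cm above the worktop and within 18 cm (level) of the tray centre, touching neither tray nor tins; the two lighter tins (each under 3.5 N) stand released in cells, within 30 mm of its centre, tilted under 0.15 rad (((height (world z) of tin_a above 0.15 m and angle between tin_a's own z axis and vertical below 0.35 rad and linear speed of tin_a below 0.03 m/s and contact force between tin_a and the fingers above 2 N and contact force between tin_a and tray below 0.05 N and horizontal distance between tin_a and tray below 0.18 m and ((horizontal distance between tin_b and cell_0 below 0.03 m and z of tin_b in the frame of cell_0 below 0.008 m and angle between tin_b's own z axis and vertical below 0.15 rad) or (horizontal distance between tin_b and cell_1 below 0.03 m and z of tin_b in the frame of cell_1 below 0.008 m and angle between tin_b's own z axis and vertical below 0.15 rad) or (horizontal distance between tin_b and cell_2 below 0.03 m and z of tin_b in the frame of cell_2 below 0.008 m and angle between tin_b's own z axis and vertical below 0.15 rad)) and contact force between each of tin_b, tin_c and the fingers below 0.05 N and linear speed of each of tin_b, tin_c below 0.02 m/s and contact force between each of tin_b, tin_c and tin_a below 0.05 N and contact force between tin_b and tray between 0.8 and 3.5 N and ((horizontal distance between tin_c and cell_0 below 0.03 m and z of tin_c in the frame of cell_0 below 0.008 m and angle between tin_c's own z axis and vertical below 0.15 rad) or (horizontal distance between tin_c and cell_1 below 0.03 m and z of tin_c in the frame of cell_1 below 0.008 m and angle between tin_c's own z axis and vertical below 0.15 rad) or (horizontal distance between tin_c and cell_2 below 0.03 m and z of tin_c in the frame of cell_2 below 0.008 m and angle between tin_c's own z axis and vertical below 0.15 rad)) and contact force between tin_c and tray between 0.8 and 3.5 N) or (height (world z) of tin_b above 0.15 m and angle between tin_b's own z axis and vertical below 0.35 rad and linear speed of tin_b below 0.03 m/s and contact force between tin_b and the fingers above 2 N and contact force between tin_b and tray below 0.05 N and horizontal distance between tin_b and tray below 0.18 m and ((horizontal distance between tin_a and cell_0 below 0.03 m and z of tin_a in the frame of cell_0 below 0.008 m and angle between tin_a's own z axis and vertical below 0.15 rad) or (horizontal distance between tin_a and cell_1 below 0.03 m and z of tin_a in the frame of cell_1 below 0.008 m and angle between tin_a's own z axis and vertical below 0.15 rad) or (horizontal distance between tin_a and cell_2 below 0.03 m and z of tin_a in the frame of cell_2 below 0.008 m and angle between tin_a's own z axis and vertical below 0.15 rad)) and contact force between each of tin_a, tin_c and the fingers below 0.05 N and linear speed of each of tin_a, tin_c below 0.02 m/s and contact force between each of tin_a, tin_c and tin_b below 0.05 N and contact force between tin_a and tray between 0.8 and 3.5 N and ((horizontal distance between tin_c and cell_0 below 0.03 m and z of tin_c in the frame of cell_0 below 0.008 m and angle between tin_c's own z axis and vertical below 0.15 rad) or (horizontal distance between tin_c and cell_1 below 0.03 m and z of tin_c in the frame of cell_1 below 0.008 m and angle between tin_c's own z axis and vertical below 0.15 rad) or (horizontal distance between tin_c and cell_2 below 0.03 m and z of tin_c in the frame of cell_2 below 0.008 m and angle between tin_c's own z axis and vertical below 0.15 rad)) and contact force between tin_c and tray between 0.8 and 3.5 N) or (height (world z) of tin_c above 0.15 m and angle between tin_c's own z axis and vertical below 0.35 rad and linear speed of tin_c below 0.03 m/s and contact force between tin_c and the fingers above 2 N and contact force between tin_c and tray below 0.05 N and horizontal distance between tin_c and tray below 0.18 m and ((horizontal distance between tin_a and cell_0 below 0.03 m and z of tin_a in the frame of cell_0 below 0.008 m and angle between tin_a's own z axis and vertical below 0.15 rad) or (horizontal distance between tin_a and cell_1 below 0.03 m and z of tin_a in the frame of cell_1 below 0.008 m and angle between tin_a's own z axis and vertical below 0.15 rad) or (horizontal distance between tin_a and cell_2 below 0.03 m and z of tin_a in the frame of cell_2 below 0.008 m and angle between tin_a's own z axis and vertical below 0.15 rad)) and contact force between each of tin_a, tin_b and the fingers below 0.05 N and linear speed of each of tin_a, tin_b below 0.02 m/s and contact force between each of tin_a, tin_b and tin_c below 0.05 N and contact force between tin_a and tray between 0.8 and 3.5 N and ((horizontal distance between tin_b and cell_0 below 0.03 m and z of tin_b in the frame of cell_0 below 0.008 m and angle between tin_b's own z axis and vertical below 0.15 rad) or (horizontal distance between tin_b and cell_1 below 0.03 m and z of tin_b in the frame of cell_1 below 0.008 m and angle between tin_b's own z axis and vertical below 0.15 rad) or (horizontal distance between tin_b and cell_2 below 0.03 m and z of tin_b in the frame of cell_2 below 0.008 m and angle between tin_b's own z axis and vertical below 0.15 rad)) and contact force between tin_b and tray between 0.8 and 3.5 N))); the arm keeps its last pose, push and grip.
It fails at once if a tin is tipped by more than 0.6 rad (angle between any of tin_a, tin_b, tin_c's own z axis and vertical above 0.6 rad).
It fails at once if the spice jar, garlic, teaspoon or mug is moved more than 3 cm (distance of any of spice_jar, garlic, teaspoon, mug from where it was at the start of the episode above 0.03 m).
It also fails if it takes over 70 s, if anything falls off the work surface, if the arm or the gripper's body presses on something with over 40 N, if the wrist force passes 120 N, or if a joint passes its speed limit or range.

## Robot

A 6-joint arm with a two-finger parallel gripper is mounted at the origin on a cart in front of the work surface, level with it; the furniture and walls round the work are solid. World frame = base frame: x ahead of the robot, y to its left, z up, the work surface at z = 0. Lengths are in mm, angles in rad, forces in N, time in s.
With the tool pointing down it reaches from about 275 to 1000 mm from the base axis. Payload 8.4 kg.
Tool frame: the origin (TCP) lies between the finger pads; the fingertips stand 17 mm ahead of it and the grasp point (between the pads) lies 2 mm behind it (r.tcp_to_tips is the distance from the TCP to the fingertips, in mm); z points along the fingers, y is the line along which they close (so a half turn about z gives the same grasp; the last joint's range is limited). The gripper opens to 85 mm and grips with 20 to 120 N. Pads are 22 mm wide; open, the fingers measure 114 mm over their backs; the gripper's body (76 mm by 85 mm) begins 54 mm behind the grasp point. The pads swing forward as they close: fully open they stand 13 mm farther back than shut.
Start: joints at [-1.347, 0.353, 1.633, -0, 1.155, -0.002], TCP at [139.927, -609.137, 248.281] pointing down, gripper open.
Joint ranges: [-2.63, 2.63], [-0.92, 2.1], [0.06, 2.66], [-1.3, 4.44], [0, 2.69], [-3.02, 3.02]. Speed limits (rad/s): [2.22, 2.22, 2.79, 3.14, 3.14, 3.14].

## Interface

Orientations are given as [roll, pitch, yaw] about the fixed x, y, z axes, in that order (R = Rz(yaw) Ry(pitch) Rx(roll)).
In Python, from rig import r gives the robot as it stands. The module is installed in compiled form; this text tells all that it offers.
- The arm moves only by the tool apply_moves, never from a script. Its argument "series" is text: rows parted by semicolons, each of 7 numbers parted by spaces: the shift along the tool's x, y, z in cm, then the turn, a rotation vector about the tool's x, y, z in rad, then the gripper's target within -1 to 1 (shut at 1, half-way at 0, fully open at -1). In form: tx ty tz rx ry rz fingers; .... A call has exactly 10 rows; each row shifts and turns the commanded pose from where the row before left it, along the tool's axes as they then stand; what a row does not reach is not made up. A row lasts 1/12 s, in which the tool goes at most 41.7 mm and 7.16 degrees, less where a joint would pass 70% of its speed; a pose out of reach is approached as far as the arm can. A call with a gripper value outside its range is refused whole. The fingers move at their own pace and stop on an object; "squeeze" is the grip in N (left out, the last holds). Time passes only in rows, so rows that do not move let the fingers close, or fill a call up. It gives the time, the measured TCP pose, the force and the opening at its end, in the units of the state.
- r.sense(): the state, without advancing time (a new reading comes with each control period).
- r.grab_frame(name): name is "side" or "top"; returns the picture (400x640x3 uint8, blue, green, red); there is no depth.
- r.camera_info(name): a dict with "K" (3x3 intrinsics, pixels), "distortion" ([k1, k2, p1, p2, k3] as OpenCV has them; the pictures are not rectified), "extrinsics" (4x4, takes a point from camera to world coordinates). Camera axes: x right, y down, z forward; pixel columns grow to the right and rows downward; lengths in mm; the calibration is good to about 2 mm. A picture is of the moment at which its call begins. camera_info takes no time and is no camera call.
- r.sign_off(): hands the job in, once; it reports no verdict.
The state is a dict: "clock": time; "qpos": joint angles; "qvel": joint speeds; "joint_efforts": joint torques, N m; "eef_pos": TCP position; "tcp_rot": TCP orientation; "contact_force": force on the tool from outside, world axes, zero at the start; "wrist_torque": the same for the moment, N m; "opening": opening from 0.0 (shut) to 1.0 (fully open).
Only numpy, scipy, OpenCV 4.12 (cv2) and the standard library are available. Lean on these libraries where they do the work, as an engineer would, in place of code of your own. Each camera call takes 0.05 s, during which the arm holds its last target. There are 200 camera calls.

## Working session

There is one attempt and no reset: what is moved stays moved. The work goes in short steps, Python scripts to look and compute and a tool call to move; the robot and the scene stay as the last step left them, time stands still between calls to the robot, and variables do not carry over. Pictures are saved under pics/ and viewed, on a budget of 10 in all, crops included, one or two more only if the job needs it, and the job is handed in when it is done.

Besides the shell and the picture viewer there is one more tool, called after "Emit:" as name(argument=value, ...) on one line, values as JSON. apply_moves: Moves the arm, as the interface text tells. Its arguments: {"type":"object","properties":{"series":{"type":"string"},"squeeze":{"type":"number"}},"required":["series"]}

```bash
mkdir -p pics; python3 - <<'E'
from rig import r
import cv2,numpy as np
for n in("top","side"):
    f=r.grab_frame(n);cv2.imwrite(f"pics/{n}0.png",f)
    c=r.camera_info(n);print(n,np.round(c["K"],1).tolist(),c["distortion"],np.round(c["extrinsics"],3).tolist())
print(r.sense(),r.tcp_to_tips)
E
```

```text
top [[411.2, 0.0, 323.8], [0.0, 411.2, 197.6], [0.0, 0.0, 1.0]] [-0.03028731  0.          0.          0.          0.        ] [[0.011, -0.995, 0.101, 433.629], [-1.0, -0.011, 0.006, 134.03], [-0.005, -0.101, -0.995, 1054.032], [0.0, 0.0, 0.0, 1.0]]
side [[372.0, 0.0, 317.2], [0.0, 372.0, 199.7], [0.0, 0.0, 1.0]] [-0.02885763  0.          0.          0.          0.        ] [[-0.98, -0.114, 0.162, 340.756], [-0.197, 0.647, -0.737, 992.334], [-0.021, -0.754, -0.656, 835.441], [0.0, 0.0, 0.0, 1.0]]
{'clock': 0.1, 'qpos': array([-1.34739025e+00,  3.53637544e-01,  1.63409615e+00, -3.80415985e-05,
        1.15517519e+00, -2.38335508e-03]), 'qvel': array([ 1.66351429e-03,  4.41187352e-04,  7.98483749e-05,  4.43932692e-04,
       -2.55239911e-04,  7.85983430e-04]), 'joint_efforts': array([-8.40348439e-04, -6.06358194e+01, -3.42821860e+01, -4.16262822e-06,
        3.95167837e-03, -1.58616723e-05]), 'eef_pos': array([ 139.82798805, -608.72473386,  247.58452986]), 'tcp_rot': array([-3.14027635e+00,  3.16455889e-05,  2.25804837e-01]), 'contact_force': array([-0.14718891,  0.64180676,  0.07194355]), 'wrist_torque': array([-0.0126372 , -0.00710212, -0.0049761 ]), 'opening': 1.0019201544239447} 17.0
```

View pics/top0.png

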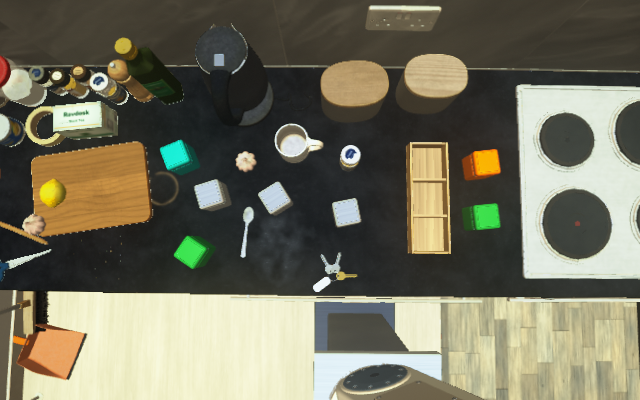

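View pics/side0.png

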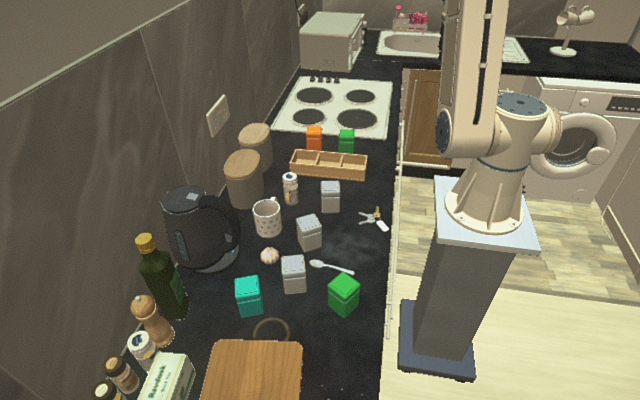

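The top view shows the silver tins at about (211,194), (274,197) and (346,211) px, and the tray from (407,142) to (451,255). The side view agrees. The coloured cubes at (178,155), (192,251), (482,164) and (482,217) are look-alikes.

```bash
cat > h.py <<'E'
from rig import r
import cv2,numpy as np
def ray(n,uv,z):
    c=r.camera_info(n);E=np.array(c["extrinsics"])
    p=cv2.undistortPoints(np.float64(uv).reshape(-1,1,2),np.array(c["K"]),np.array(c["distortion"]))[:,0]
    d=np.c_[p,np.ones(len(p))]@E[:3,:3].T
    return E[:3,3]+d*((z-E[2,3])/d[:,2])[:,None]
def rect(n,m,z):  # centre, sizes, yaw of a mask's min-area rectangle on plane z
    c=max(cv2.findContours(m.astype(np.uint8),0,2)[0],key=cv2.contourArea)
    w=ray(n,c.reshape(-1,2).astype(float),z)[:,:2]
    b=cv2.minAreaRect(w.astype(np.float32))
    return np.round(b[0],1),np.round(b[1],1),round(b[2],1)
def win(m,x,y,h):
    o=np.zeros_like(m);o[y-h:y+h,x-h:x+h]=m[y-h:y+h,x-h:x+h];return o
E
python3 - <<'E'
from h import *
f=cv2.imread("pics/top0.png");hs=cv2.cvtColor(f,cv2.COLOR_BGR2HSV)
for x,y in((211,194),(274,197),(346,211)):
    w=f[y-22:y+22,x-22:x+22].max(2)
    print(np.histogram(w,bins=range(0,261,20))[0])
    for t in(100,150,170): print(t,rect("top",win((hs[...,1]<70)&(hs[...,2]>t),x,y,22),95))
m=(hs[...,0]>8)&(hs[...,0]<28)&(hs[...,1]>60)&(hs[...,2]>90)
o=np.zeros_like(m);o[138:260,402:456]=m[138:260,402:456]
print("tray",rect("top",o,50))
# tray corners by eye, rim
print(ray("top",[(407,142),(450,142),(451,254),(408,254)],50)[:,:2].round())
v=[cv2.resize(f[165:240,180:380],None,fx=4,fy=4,interpolation=2),cv2.resize(f[130:265,395:460],None,fx=4,fy=4,interpolation=2)]
c=np.zeros((580,800,3),np.uint8);c[:300]=v[0];
t=cv2.rotate(v[1],cv2.ROTATE_90_CLOCKWISE);c[310:570,:540]=t[:,:540];cv2.imwrite("pics/z1.png",c)
E
```

```text
[  0 313 732 131  77  57  23  22  27  60 113 381   0]
100 (array([536.6, 409. ]), array([61.9, 64.9]), 18.1)
150 (array([537.5, 412.2]), array([58. , 58.6]), 18.2)
170 (array([537.6, 411.9]), array([57.1, 56.2]), 17.8)
[  0 722 443  49  62  18  17  19  21  65 125 395   0]
100 (array([530.3, 256.2]), array([60.1, 59.4]), 32.9)
150 (array([530.9, 257.1]), array([58.1, 58.1]), 33.0)
170 (array([530.9, 257.4]), array([57.5, 57.4]), 32.6)
[  0 796 442  32  14  23  12  15  18  51 136 396   1]
100 (array([497.5,  87.1]), array([59.2, 60.2]), 11.9)
150 (array([497.6,  87.7]), array([57.7, 58. ]), 12.0)
170 (array([497.9,  87.4]), array([57.4, 57. ]), 11.8)
tray (array([ 540.3, -115.5]), array([274.6, 105.9]), 0.4)
[[ 677.  -66.]
 [ 678. -173.]
 [ 401. -170.]
 [ 400.  -66.]]
```

View pics/z1.png

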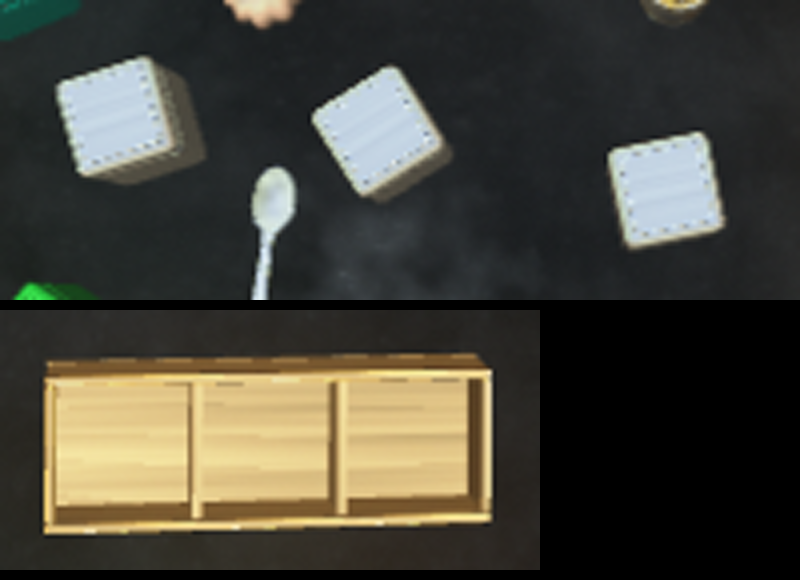

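Crop reading: the tin tops are clean squares. The tray rim corners, mapped back to the full frame, are about (411.8,253.5), (410,141.8), (447.5,141.8) and (450.8,253.5) px. The dark strip is the outer side wall, which inflated the mask width.

```bash
cat >> h.py <<'E'
def go(x,y,z,yawdeg):  # shift in tool axes (cm) and turn about tool z (rad) to reach target
    s=r.sense();from scipy.spatial.transform import Rotation as R
    T=R.from_euler("xyz",s["tcp_rot"])
    d=T.inv().apply(np.array([x,y,z])-s["eef_pos"])/10
    e=(T.inv()*R.from_euler("xyz",[np.pi,0,np.radians(yawdeg)])).as_rotvec()
    print("shift cm",d.round(2),"turn",e.round(3),"| at",s["eef_pos"].round(1),s["tcp_rot"].round(3),"F",s["contact_force"].round(2),"open",round(s["opening"],3),"t",round(s["clock"],2))
E
python3 - <<'E'
from h import *
p=ray("top",[(411.8,253.5),(410,141.8),(447.5,141.8),(450.8,253.5)],50)[:,:2]
print(p.round(1),p.mean(0).round(1)); print([np.linalg.norm(p[i]-p[i-1]).round(1) for i in range(4)])
c=p.mean(0);d=(p[1]+p[2]-p[0]-p[3]);d/=np.linalg.norm(d);print(np.degrees(np.arctan2(d[1],d[0])))
for k in(1,0,-1):print((c+90*k*d).round(1))
# side check of tray: rim corners and tins
print(ray("side",[(291,160),(367,166),(366,180),(290,174)],50)[:,:2].round())
go(497.6,87.5,200,12)
E
```

```text
[[ 401.5  -74.8]
 [ 677.4  -73.2]
 [ 678.5 -167. ]
 [ 402.4 -169.7]] [ 539.9 -121.2]
[np.float64(94.8), np.float64(275.9), np.float64(93.7), np.float64(276.1)]
0.4453228273781164
[ 629.9 -120.5]
[ 539.9 -121.2]
[ 450.  -121.9]
[[ 673.  -91.]
 [ 395. -101.]
 [ 390.  -19.]
 [ 655.   -8.]]
shift cm [ 50.46 -59.84   4.84] turn [-0.001  0.     0.016] | at [ 139.8 -608.7  247.6] [-3.14   0.     0.226] F [-0.15  0.64  0.07] open 1.002 t 0.1
```

Emit:
apply_moves(series="1.5 -1.8 0 0 0 0 -1;2.5 -3 0 0 0 0 -1;2.5 -3 0 0 0 0 -1;2.5 -3 0 0 0 0 -1;2.5 -3 0 0 0 0 -1;2.5 -3 0 0 0 0 -1;2.5 -3 0 0 0 0 -1;2.5 -3 0 0 0 0 -1;2.5 -3 0 0 0 0 -1;2.5 -3 0 0 0 0 -1", squeeze=40)

```text
clock: 0.93
eef_pos: [309.6, -272.9, 248.2]
tcp_rot: [-3.142, -0.0, 0.225]
contact_force: [0.7, -0.6, -1.1]
opening: 1.002
```

Emit:
apply_moves(series="2.5 -3 0 0 0 0 -1;2.5 -3 0 0 0 0 -1;2.5 -3 0 0 0 0 -1;2.5 -3 0 0 0 0 -1;2.5 -3 0 0 0 0 -1;2.5 -3 0 0 0 0 -1;2.5 -3 0 0 0 0 -1;2.5 -3 0 0 0 0 -1;1.5 -1.6 0 0 0 0 -1;0 0 0 0 0 0 -1")

```text
clock: 1.77
eef_pos: [463.4, 26.3, 248.2]
tcp_rot: [-3.141, -0.001, 0.229]
contact_force: [-0.4, -0.8, 0.3]
opening: 1.002
```

```bash
python3 -c "
from h import *
go(497.6,87.5,72,12)"
```

```text
shift cm [ 4.69 -5.17 17.63] turn [-0.001 -0.001  0.02 ] | at [463.4  26.3 248.2] [-3.141e+00 -1.000e-03  2.290e-01] F [-0.42 -0.76  0.31] open 1.002 t 1.77
```

Emit:
apply_moves(series="1.6 -1.7 0 0 0 0.02 -1;1.6 -1.7 0 0 0 0 -1;1.5 -1.8 0 0 0 0 -1;0 0 2.5 0 0 0 -1;0 0 3 0 0 0 -1;0 0 3 0 0 0 -1;0 0 3 0 0 0 -1;0 0 3 0 0 0 -1;0 0 3 0 0 0 -1;0 0 0.1 0 0 0 -1")

```text
clock: 2.6
eef_pos: [492.8, 82.6, 67.8]
tcp_rot: [-3.141, 0.008, 0.206]
contact_force: [-2.0, -0.2, -0.3]
opening: 0.998
```

```bash
python3 -c "
from h import *
go(497.6,87.5,72,12)
f=r.grab_frame('side');cv2.imwrite('pics/s1.png',cv2.resize(f[120:270,230:430],None,fx=4,fy=4,interpolation=2))"
```

```text
shift cm [ 0.57 -0.38 -0.43] turn [-0.     0.008 -0.004] | at [492.8  82.6  67.8] [-3.141  0.008  0.206] F [-1.99 -0.24 -0.33] open 0.998 t 2.6
```

View pics/s1.png

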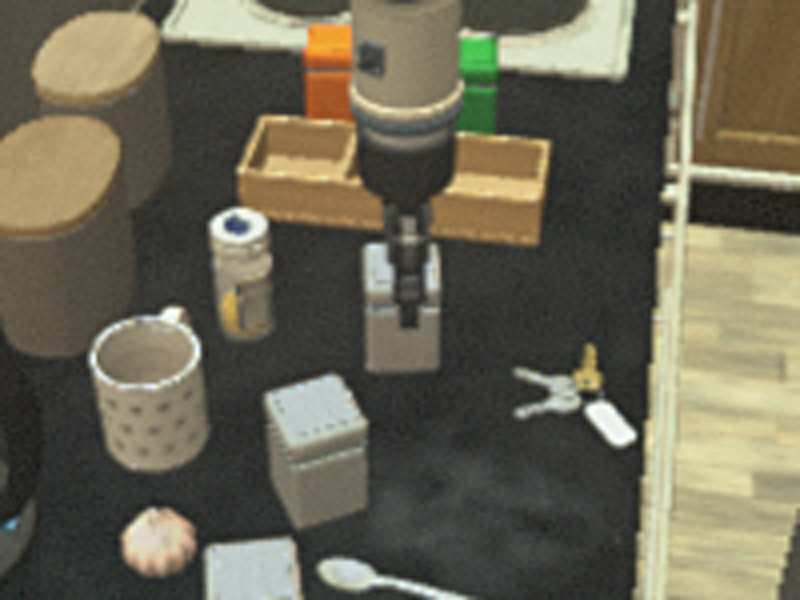

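The gripper straddles the tin at crop (405,280), slightly toward the robot from its centre, which matches the 5 mm reading. The tray front rim shows at full-frame px (290,163)–(366,167.5), and its back rim at (294,149)–(367.5,155).

Emit:
apply_moves(series="0.3 -0.2 -0.2 0 0.004 0 -1;0.3 -0.2 -0.2 0 0.004 0 -1;0 0 0 0 0 0 -1;0 0 0 0 0 0 1;0 0 0 0 0 0 1;0 0 0 0 0 0 1;0 0 0 0 0 0 1;0 0 0 0 0 0 1;0 0 0 0 0 0 1;0 0 0 0 0 0 1")

```text
clock: 3.48
eef_pos: [502.5, 88.6, 77.6]
tcp_rot: [3.141, -0.01, 0.206]
contact_force: [-1.2, -2.6, 10.9]
opening: 0.7
```

```bash
python3 -c "
from h import *
go(497.6,87.5,72,12)
p=ray('side',[(290,163),(366,167.5),(367.5,155),(294,149)],50)[:,:2];print(p.round(),p.mean(0))"
```

```text
shift cm [-0.51  0.01  0.55] turn [ 0.001 -0.01  -0.004] | at [502.5  88.6  77.6] [ 3.141 -0.01   0.206] F [-1.21 -2.57 10.88] open 0.7 t 3.48
[[ 672.  -72.]
 [ 398.  -91.]
 [ 400. -171.]
 [ 680. -164.]] [ 537.48170419 -124.76043354]
```

Emit:
apply_moves(series="0 0 -1 0 0 0 1;0 0 -2 0 0 0 1;0 0 -3 0 0 0 1;0 0 -3 0 0 0 1;0 0 -3 0 0 0 1;0 0 -1 0 0 0 1;0 0 0 0 0 0 1;0 0 0 0 0 0 1;0 0 0 0 0 0 1;0 0 0 0 0 0 1")

```text
clock: 4.32
eef_pos: [499.3, 88.4, 204.3]
tcp_rot: [-3.141, -0.004, 0.206]
contact_force: [0.0, 0.5, -5.1]
opening: 0.695
```

```bash
python3 -c "
from h import *
go(634,-121.5,208,0.4)
for i in range(4): r.grab_frame('top'); s=r.sense();print(s['contact_force'].round(2),s['wrist_torque'].round(3),s['joint_efforts'].round(2))
go(634,-121.5,208,0.4)"
```

```text
shift cm [ 8.9  23.3  -0.34] turn [-0.001 -0.004  0.199] | at [499.3  88.4 204.3] [-3.141 -0.004  0.206] F [ 0.02  0.47 -5.05] open 0.695 t 4.32
[-0.14 -0.54 -5.64] [ 0.033  0.003 -0.019] [ 0.000e+00 -4.999e+01 -3.253e+01 -0.000e+00 -1.000e-02 -0.000e+00]
[-0.22  0.13 -4.86] [-0.044 -0.078  0.011] [  0.   -49.74 -32.41  -0.    -0.    -0.  ]
[ 0.4   0.12 -5.62] [ 0.033 -0.037 -0.01 ] [  0.   -49.56 -32.37  -0.     0.    -0.  ]
[-0.2   0.3  -4.63] [ 0.037 -0.024  0.059] [  0.   -49.45 -32.37  -0.    -0.    -0.  ]
shift cm [ 8.81 23.29 -0.22] turn [-0.001 -0.006  0.199] | at [500.2  88.5 205.3] [-3.142 -0.006  0.206] F [-0.2   0.3  -4.63] open 0.698 t 4.52
```

Emit:
apply_moves(series="0.5 1.3 0 0 0 0 1;1.1 2.9 0 0 0 0 1;1.1 2.9 0 0 0 0 1;1.1 2.9 0 0 0 0 1;1.1 2.9 0 0 0 0 1;1.1 2.9 0 0 0 0 1;1.1 2.9 0 0 0 0 1;1.1 2.9 0 0 0 0 1;0.7 1.7 0 0 0 0.05 1;0 0 0 0 0 0.05 1")

```text
clock: 5.35
eef_pos: [637.3, -124.9, 206.3]
tcp_rot: [3.141, -0.009, 0.101]
contact_force: [0.3, 0.6, -5.4]
opening: 0.697
```

Emit:
apply_moves(series="0 0 0 0 0 0.05 1;0 0 0 0 0 0.05 1;0 0 0 0 0 0 1;0 0 0 0 0 0 1;0 0 0 0 0 0 1;0 0 0 0 0 0 1;0 0 0 0 0 0 1;0 0 0 0 0 0 1;0 0 0 0 0 0 1;0 0 0 0 0 0 1")

```text
clock: 6.18
eef_pos: [635.3, -121.3, 207.0]
tcp_rot: [-3.14, -0.008, 0.006]
contact_force: [0.6, 0.5, -4.6]
opening: 0.692
```

```bash
python3 -c "
from h import *
go(634,-121.5,84,0.4)
f=r.grab_frame('side');cv2.imwrite('pics/s2.png',cv2.resize(f[80:200,240:400],None,fx=5,fy=5,interpolation=2))"
```

```text
shift cm [-0.23  0.04 12.3 ] turn [-0.002 -0.008 -0.001] | at [ 635.3 -121.3  207. ] [-3.14  -0.008  0.006] F [ 0.65  0.47 -4.58] open 0.692 t 6.18
```

View pics/s2.png

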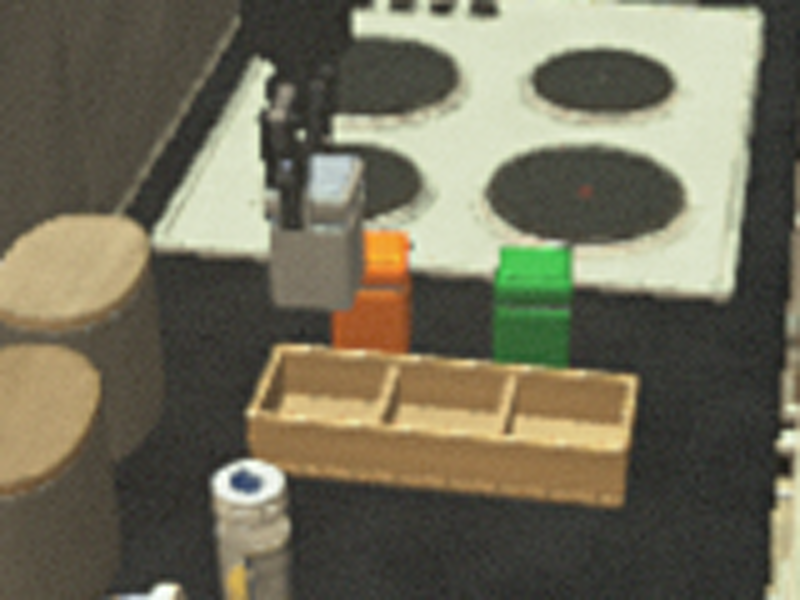

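The tin hangs over the far cell with its lower front edge at crop (270,302)–(358,310). The finger at crop x≈288 looks off-centre toward +x, so I'll measure that before lowering.

```bash
python3 -c "
from h import *
q=lambda c:[(240+(u+.5)/5-.5,80+(v+.5)/5-.5) for u,v in c]
print(ray('side',q([(270,302),(358,310)]),129).round(1))
print(ray('side',q([(272,222),(362,205)]),207+15).round(1))
print('fingertip',ray('side',q([(278,225),(300,225)]),190).round(1))
print('top corners',ray('side',q([(362,165),(316,155),(300,215),(355,222)]),224).round(1))
"
```

```text
[[ 661.6 -104.3  129. ]
 [ 597.4 -104.2  129. ]]
[[642.2 -56.1 222. ]
 [588.2 -87.8 222. ]]
fingertip [[ 652.8 -107.5  190. ]
 [ 637.7 -109.9  190. ]]
top corners [[ 598.9 -138.7  224. ]
 [ 633.5 -147.9  224. ]
 [ 625.1  -64.6  224. ]
 [ 587.3  -61.4  224. ]]
```

Emit:
apply_moves(series="0 0 1.5 0 0 0 1;0 0 2.5 0 0 0 1;0 0 2.5 0 0 0 1;0 0 2.5 0 0 0 1;0 0 1.5 0 0 0 1;0 0 1 0 0 0 1;0 0 0 0 0 0 1;0 0 0 0 0 0 1;0 0 0 0 0 0 1;0 0 0 0 0 0 1")

```text
clock: 7.07
eef_pos: [637.3, -121.3, 93.5]
tcp_rot: [-3.14, -0.01, 0.006]
contact_force: [-0.4, 0.1, -4.1]
opening: 0.693
```

```bash
python3 -c "
from h import *
go(634,-121.5,84,0.4)"
```

```text
shift cm [-0.34  0.02  0.95] turn [-0.001 -0.01  -0.001] | at [ 637.3 -121.3   93.5] [-3.14  -0.01   0.006] F [-0.43  0.06 -4.08] open 0.693 t 7.07
```

Emit:
apply_moves(series="-0.1 0 0.3 0 0 0 1;-0.1 0 0.3 0 0 0 1;0 0 0.2 0 0 0 1;0 0 0.1 0 0 0 1;0 0 0.1 0 0 0 1;0 0 0 0 0 0 1;0 0 0 0 0 0 1;0 0 0 0 0 0 1;0 0 0 0 0 0 1;0 0 0 0 0 0 1")

```text
clock: 7.9
eef_pos: [634.6, -121.2, 83.6]
tcp_rot: [-3.14, -0.009, 0.006]
contact_force: [-4.8, 0.3, 11.6]
opening: 0.696
```

Emit:
apply_moves(series="0 0 -0.1 0 0 0 0.3;0 0 0 0 0 0 -0.3;0 0 0 0 0 0 -1;0 0 0 0 0 0 -1;0 0 0 0 0 0 -1;0 0 0 0 0 0 -1;0 0 -1.5 0 0 0 -1;0 0 -3.5 0 0 0 -1;0 0 -3.5 0 0 0 -1;0 0 -3.5 0 0 0 -1")

```text
clock: 8.73
eef_pos: [633.0, -121.2, 203.9]
tcp_rot: [-3.14, -0.007, 0.006]
contact_force: [0.7, 0.3, 0.1]
opening: 0.999
```

```bash
python3 -c "
from h import *
go(530.9,257.2,76,32.9)"
```

```text
shift cm [-10.07 -37.88  12.79] turn [ 0.    -0.007 -0.568] | at [ 633.  -121.2  203.9] [-3.14  -0.007  0.006] F [0.69 0.26 0.1 ] open 0.999 t 8.73
```

Emit:
apply_moves(series="-0.5 -1.9 0 0 0 0 -1;-0.9 -3.4 0 0 0 0 -1;-1 -3.8 0 0 0 0 -1;-1 -3.8 0 0 0 0 -1;-1 -3.8 0 0 0 0 -1;-1 -3.8 0 0 0 0 -1;-1 -3.8 0 0 0 0 -1;-1 -3.8 0 0 0 0 -1;-1 -3.8 0 0 0 0 -1;-1 -3.8 0 0 0 0 -1")

```text
clock: 9.57
eef_pos: [536.5, 237.0, 203.0]
tcp_rot: [-3.14, -0.008, 0.006]
contact_force: [1.5, -0.6, -1.1]
opening: 1.0
```

Emit:
apply_moves(series="-0.7 -2.2 0 0 0 -0.1 -1;0 0 0 0 0 -0.1 -1;0 0 0 0 0 -0.1 -1;0 0 0 0 0 -0.1 -1;0 0 0 0 0 -0.1 -1;0 0 0 0 0 -0.068 -1;0 0 0 0 0 0 -1;0 0 0 0 0 0 -1;0 0 0 0 0 0 -1;0 0 0 0 0 0 -1")

```text
clock: 10.4
eef_pos: [530.2, 257.1, 202.8]
tcp_rot: [3.139, -0.007, 0.572]
contact_force: [-0.3, -0.2, -0.5]
opening: 0.998
```

```bash
python3 -c "
from h import *
go(530.9,257.2,76,32.9)
f=r.grab_frame('top');cv2.imwrite('pics/t2.png',cv2.resize(f[140:260,180:460],None,fx=2.8,fy=2.8,interpolation=2))"
```

```text
shift cm [-3.000e-02 -1.000e-02  1.268e+01] turn [ 0.003 -0.007 -0.002] | at [530.2 257.1 202.8] [ 3.139 -0.007  0.572] F [-0.31 -0.17 -0.54] open 0.998 t 10.4
```

View pics/t2.png

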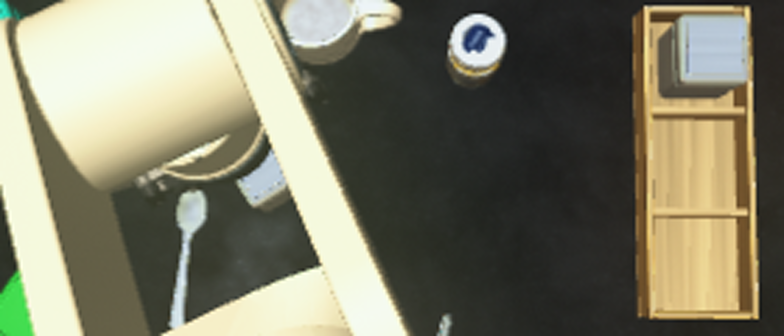

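The first tin stands upright in the far cell (top at crop (712,50)), and the gripper is over the next tin.

Emit:
apply_moves(series="0 0 1.5 0 0.007 0 -1;0 0 2.7 0 0 0 -1;0 0 2.7 0 0 0 -1;0 0 2.7 0 0 0 -1;0 0 2 0 0 0 -1;0 0 1.1 0 0 0 -1;0 0 0 0 0 0 -1;0 0 0 0 0 0 -1;0 0 0 0 0 0 -1;0 0 0 0 0 0 1")

```text
clock: 11.28
eef_pos: [532.8, 258.2, 77.3]
tcp_rot: [3.138, -0.017, 0.574]
contact_force: [0.2, 0.4, 0.6]
opening: 0.884
```

Emit:
apply_moves(series="0 0 0 0 0 0 1;0 0 0 0 0 0 1;0 0 0 0 0 0 1;0 0 0 0 0 0 1;0 0 0 0 0 0 1;0 0 0 0 0 0 1;0 0 -1 0 0 0 1;0 0 -2.5 0 0 0 1;0 0 -3 0 0 0 1;0 0 -3 0 0 0 1")

```text
clock: 12.12
eef_pos: [529.8, 256.9, 172.1]
tcp_rot: [3.139, -0.013, 0.574]
contact_force: [0.3, 0.1, -1.7]
opening: 0.688
```

Emit:
apply_moves(series="0 0 -2.5 0 0 0 1;0 0 -1 0 0 0 1;0 0 0 0 0 0.1 1;0 0 0 0 0 0.1 1;0 0 0 0 0 0.1 1;0 0 0 0 0 0.1 1;0 0 0 0 0 0.1 1;0 0 0 0 0 0.06 1;0 0 0 0 0 0 1;0 0 0 0 0 0 1")

```text
clock: 12.95
eef_pos: [529.7, 256.8, 205.4]
tcp_rot: [-3.137, -0.013, 0.016]
contact_force: [0.3, 0.9, -2.8]
opening: 0.7
```

```bash
python3 -c "
from h import *
for i in range(3): r.grab_frame('top'); s=r.sense();print(s['contact_force'].round(2))
go(539.5,-121.5,206,0.4)"
```

```text
[ 0.28 -0.01 -2.11]
[-0.42 -0.01 -2.26]
[-0.26  0.2  -2.84]
shift cm [ 0.38 37.85 -0.22] turn [-0.005 -0.013  0.009] | at [529.9 256.9 205.6] [-3.137 -0.014  0.015] F [-0.26  0.2  -2.84] open 0.695 t 13.1
```

Emit:
apply_moves(series="0 2 0 0 0 0 1;0 3.8 0 0 0 0 1;0 3.8 0 0 0 0 1;0 3.8 0 0 0 0 1;0.1 3.8 0 0 0 0 1;0.1 3.8 0 0 0 0 1;0.1 3.8 0 0 0 0 1;0.1 3.8 0 0 0 0 1;0.1 3.8 0 0 0 0.009 1;0 3.6 0 0 0 0 1")

```text
clock: 13.93
eef_pos: [539.6, -105.0, 204.1]
tcp_rot: [-3.136, -0.014, 0.005]
contact_force: [1.4, 0.9, -2.7]
opening: 0.695
```

Emit:
apply_moves(series="0 1.9 0 0 0 0 1;0 0 0 0 0 0 1;0 0 0 0 0 0 1;0 0 1.5 0 0 0 1;0 0 2.5 0 0 0 1;0 0 2.5 0 0 0 1;0 0 2.5 0 0 0 1;0 0 1.5 0 0 0 1;0 0 0 0 0 0 1;0 0 0 0 0 0 1")

```text
clock: 14.77
eef_pos: [540.8, -120.1, 98.5]
tcp_rot: [-3.136, -0.012, 0.006]
contact_force: [-0.8, -0.9, -2.4]
opening: 0.695
```

```bash
python3 -c "
from h import *
go(541,-122,83,0.4)"
```

```text
shift cm [-0.    0.2   1.55] turn [-0.006 -0.012 -0.001] | at [ 540.8 -120.1   98.5] [-3.136 -0.012  0.006] F [-0.82 -0.89 -2.38] open 0.695 t 14.77
```

Emit:
apply_moves(series="0 0.1 0.4 0 0 0 1;0 0 0.4 0 0 0 1;0 0 0.4 0 0 0 1;0 0 0.2 0 0 0 1;0 0 0.1 0 0 0 1;0 0 0.1 0 0 0 1;0 0 0 0 0 0 1;0 0 0 0 0 0 1;0 0 0 0 0 0 1;0 0 0 0 0 0 1")

```text
clock: 15.6
eef_pos: [541.6, -122.3, 83.2]
tcp_rot: [-3.136, -0.014, 0.005]
contact_force: [-1.8, 0.2, 2.3]
opening: 0.7
```

Floor contact felt (the force sign flipped). Releasing it and moving to the third tin.

Emit:
apply_moves(series="0 0 0 0 0 0 0.3;0 0 0 0 0 0 -0.3;0 0 0 0 0 0 -1;0 0 0 0 0 0 -1;0 0 0 0 0 0 -1;0 0 0 0 0 0 -1;0 0 -1.5 0 0 0 -1;0 0 -3.5 0 0 0 -1;0 0 -3.5 0 0 0 -1;0 0 -3.5 0 0 0 -1")

```text
clock: 16.43
eef_pos: [539.3, -122.8, 203.8]
tcp_rot: [-3.136, -0.012, 0.005]
contact_force: [1.0, -0.5, 0.7]
opening: 0.999
```

```bash
python3 -c "
from h import *
go(537,411.3,77,18.1)"
```

```text
shift cm [ -0.13 -53.33  12.99] turn [-0.004 -0.013 -0.311] | at [ 539.3 -122.8  203.8] [-3.136 -0.012  0.005] F [ 0.99 -0.54  0.67] open 0.999 t 16.43
```

Emit:
apply_moves(series="0 -2 0 0 0 0 -1;0 -3.8 0 0 0 0 -1;0 -3.8 0 0 0 0 -1;0 -3.8 0 0 0 0 -1;0 -3.8 0 0 0 0 -1;0 -3.8 0 0 0 0 -1;0 -3.8 0 0 0 0 -1;0 -3.8 0 0 0 0 -1;0 -3.8 0 0 0 0 -1;0 -3.8 0 0 0 0 -1")

```text
clock: 17.27
eef_pos: [537.7, 241.1, 204.8]
tcp_rot: [-3.136, -0.014, 0.005]
contact_force: [0.9, -0.2, -1.0]
opening: 1.001
```

Emit:
apply_moves(series="0 -3.8 0 0 0 0 -1;0 -3.8 0 0 0 0 -1;0 -3.8 0 0 0 0 -1;0 -3.8 0 0 0 0 -1;0 -2 0 0.005 0.012 -0.1 -1;0 0 0 0 0 -0.1 -1;0 0 0 0 0 -0.11 -1;0 0 0 0 0 0 -1;0 0 0 0 0 0 -1;0 0 0 0 0 0 -1")

```text
clock: 18.1
eef_pos: [537.3, 410.8, 205.7]
tcp_rot: [-3.139, -0.027, 0.311]
contact_force: [0.7, -0.0, -0.3]
opening: 1.001
```

```bash
python3 -c "
from h import *
go(537,411.3,77,18.1)"
```

```text
shift cm [-0.36 -0.02 12.86] turn [-0.003 -0.027 -0.005] | at [537.3 410.8 205.7] [-3.139 -0.027  0.311] F [ 0.74 -0.04 -0.3 ] open 1.001 t 18.1
```

Emit:
apply_moves(series="0 0 0 0 -0.027 0 -1;0 0 1.5 0 0 0 -1;0 0 2.7 0 0 0 -1;0 0 2.7 0 0 0 -1;0 0 2.7 0 0 0 -1;0 0 2.2 0 0 0 -1;0 0 1.1 0 0 0 -1;0 0 0 0 0 0 -1;0 0 0 0 0 0 -1;0 0 0 0 0 0 -1")

```text
clock: 18.93
eef_pos: [538.1, 412.0, 78.3]
tcp_rot: [-3.138, -0.003, 0.314]
contact_force: [0.1, 0.4, -0.1]
opening: 1.002
```

Emit:
apply_moves(series="0 0 0 0 0 0 1;0 0 0 0 0 0 1;0 0 0 0 0 0 1;0 0 0 0 0 0 1;0 0 0 0 0 0 1;0 0 0 0 0 0 1;0 0 -1 0 0 0 1;0 0 -2.5 0 0 0 1;0 0 -3 0 0 0 1;0 0 -3 0 0 0 1")

```text
clock: 19.77
eef_pos: [536.7, 410.9, 173.0]
tcp_rot: [-3.139, 0.001, 0.315]
contact_force: [0.2, 1.1, -1.3]
opening: 0.695
```

Emit:
apply_moves(series="0 0 -2.5 0 0 0 1;0 0 -1 0 0 0 1;0 0 0 0 0 0.1 1;0 0 0 0 0 0.1 1;0 0 0 0 0 0.1 1;0 0 0 0 0 0 1;0 0 0 0 0 0 1;0 0 0 0 0 0 1;0 0 0 0 0 0 1;0 0 0 0 0 0 1")

```text
clock: 20.6
eef_pos: [537.1, 411.1, 206.5]
tcp_rot: [-3.139, 0.0, 0.016]
contact_force: [-0.2, 0.7, -0.3]
opening: 0.695
```

```bash
python3 -c "
from h import *
for i in range(3): r.grab_frame('top'); s=r.sense();print(s['contact_force'].round(2))
go(450,-122.5,206,0.4)"
```

```text
[ 0.01  0.35 -0.97]
[ 0.36 -0.25 -1.2 ]
[ 0.27  0.29 -0.74]
shift cm [-9.55 53.22 -0.07] turn [-0.003  0.     0.008] | at [537.2 411.1 206.7] [-3.139  0.     0.015] F [ 0.27  0.29 -0.74] open 0.694 t 20.75
```

Emit:
apply_moves(series="-0.4 2 0 0 0 0 1;-0.7 3.8 0 0 0 0 1;-0.7 3.8 0 0 0 0 1;-0.7 3.8 0 0 0 0 1;-0.7 3.8 0 0 0 0 1;-0.7 3.8 0 0 0 0 1;-0.7 3.8 0 0 0 0 1;-0.7 3.8 0 0 0 0 1;-0.7 3.8 0 0 0 0 1;-0.7 3.8 0 0 0 0 1")

```text
clock: 21.58
eef_pos: [475.1, 46.6, 206.1]
tcp_rot: [-3.139, -0.001, 0.016]
contact_force: [0.0, -0.9, -1.5]
opening: 0.695
```

Emit:
apply_moves(series="-0.7 3.8 0 0 0 0 1;-0.7 3.8 0 0 0 0 1;-0.7 3.8 0 0 0 0 1;-0.7 3.8 0 0 0 0 1;0 1.8 0 0 0 0.008 1;0 0 0 0 0 0 1;0 0 0 0 0 0 1;0 0 0 0 0 0 1;0 0 0 0 0 0 1;0 0 0 0 0 0 1")

```text
clock: 22.42
eef_pos: [450.2, -121.3, 205.3]
tcp_rot: [-3.139, 0.0, 0.008]
contact_force: [-0.0, 0.7, -1.5]
opening: 0.695
```

```bash
python3 -c "
from h import *
go(450,-122.5,84,0.4)"
```

```text
shift cm [-0.02  0.16 12.13] turn [-0.003  0.     0.001] | at [ 450.2 -121.3  205.3] [-3.139  0.     0.008] F [-0.04  0.75 -1.51] open 0.695 t 22.42
```

Emit:
apply_moves(series="0 0.1 1.5 0 0 0 1;0 0 2.5 0 0 0 1;0 0 2.5 0 0 0 1;0 0 2.5 0 0 0 1;0 0 1.5 0 0 0 1;0 0 0.5 0 0 0 1;0 0 0.4 0 0 0 1;0 0 0.4 0 0 0 1;0 0 0 0 0 0 1;0 0 0 0 0 0 1")

```text
clock: 23.25
eef_pos: [450.7, -122.9, 88.0]
tcp_rot: [-3.139, -0.001, 0.007]
contact_force: [-0.5, -0.2, -2.2]
opening: 0.694
```

Emit:
apply_moves(series="0 0 0.2 0 0 0 1;0 0 0.1 0 0 0 1;0 0 0.1 0 0 0 1;0 0 0 0 0 0 1;0 0 0 0 0 0 1;0 0 0 0 0 0 1;0 0 0 0 0 0 1;0 0 0 0 0 0 1;0 0 0 0 0 0 1;0 0 0 0 0 0 1")

```text
clock: 24.08
eef_pos: [450.5, -123.1, 84.3]
tcp_rot: [-3.139, -0.001, 0.007]
contact_force: [-3.1, 0.6, 11.8]
opening: 0.697
```

Emit:
apply_moves(series="0 0 -0.1 0 0 0 0.3;0 0 0 0 0 0 -0.3;0 0 0 0 0 0 -1;0 0 0 0 0 0 -1;0 0 0 0 0 0 -1;0 0 0 0 0 0 -1;0 0 -1.5 0 0 0 -1;0 0 -3.5 0 0 0 -1;0 0 -3.5 0 0 0 -1;0 0 -3.5 0 0 0 -1")

```text
clock: 24.92
eef_pos: [449.6, -123.1, 205.4]
tcp_rot: [-3.139, 0.002, 0.007]
contact_force: [0.5, -0.1, -0.4]
opening: 1.002
```

```bash
python3 -c "
from h import *
go(630,-121,78,0.4)
a=r.grab_frame('side')[80:200,240:400];b=r.grab_frame('top')[130:270,380:500];cv2.imwrite('pics/tp.png',r.grab_frame('top'))
c=np.zeros((560,800,3),np.uint8);c[:300,:400]=cv2.resize(a,(400,300));c[:466,400:]=cv2.resize(b,(400,466));cv2.imwrite('pics/c3.png',c)"
```

```text
shift cm [18.07 -0.04 12.71] turn [-0.003  0.002 -0.   ] | at [ 449.6 -123.1  205.4] [-3.139e+00  2.000e-03  7.000e-03] F [ 0.5  -0.11 -0.4 ] open 1.002 t 24.92
```

View pics/c3.png

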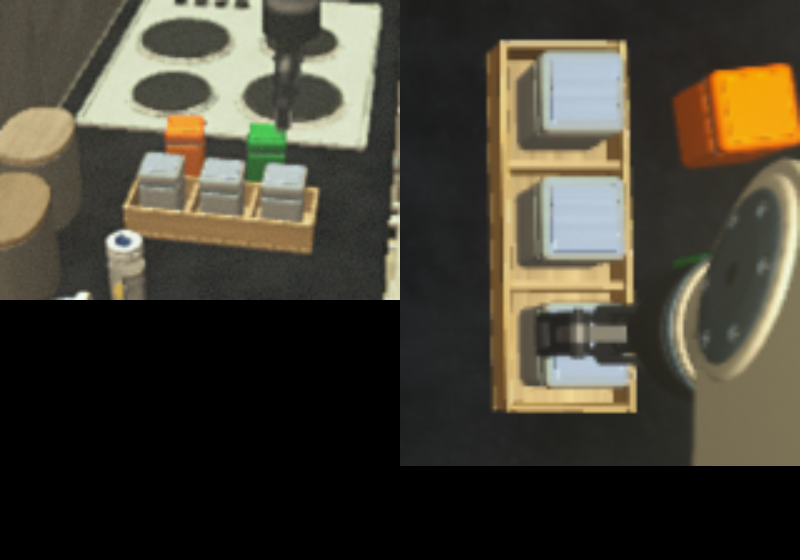

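All three tins stand upright in their cells (right-hand crop (585,90), (585,215), (585,345)). Now locating the far tin for the re-grasp.

```bash
python3 -c "
from h import *
hs=cv2.cvtColor(cv2.imread('pics/tp.png'),cv2.COLOR_BGR2HSV)
m=(hs[...,1]<70)&(hs[...,2]>170)
for x,y in((435,158),(435,195)): print(rect('top',win(m,x,y,17),101))
go(630,-121,80,0.4)"
```

```text
(array([ 629.2, -120.2]), array([52.7, 55.8]), 0.7)
(array([ 539.2, -119.3]), array([56.3, 56.3]), 0.6)
shift cm [17.75 -0.13 12.78] turn [-0.001 -0.005 -0.   ] | at [ 451.8 -123.7  206.9] [-3.14  -0.005  0.007] F [-0.37  0.71 -0.2 ] open 0.999 t 25.07
```

Emit:
apply_moves(series="1.2 0 0 0 0 0 -1;2.5 0 0 0 0 0 -1;3.2 -0.1 0 0 0 0 -1;3.2 -0.1 0 0 0 0 -1;3.2 0 0 0 0 0 -1;3 0 0 0 0 0 -1;1.6 0 0 0 0 0 -1;0 0 0 0 0 0 -1;0 0 0 0 0 0 -1;0 0 0 0 0 0 -1")

```text
clock: 25.9
eef_pos: [627.7, -119.7, 202.4]
tcp_rot: [-3.138, 0.004, 0.007]
contact_force: [-0.8, -0.0, 0.6]
opening: 1.0
```

Emit:
apply_moves(series="0 0 1.5 0 0 0 -1;0 0 2.7 0 0 0 -1;0 0 2.7 0 0 0 -1;0 0 2.7 0 0 0 -1;0 0 2 0 0 0 -1;0 0 0.8 0 0 0 -1;0 0 0 0 0 0 -1;0 0 0 0 0 0 -1;0 0 0 0 0 0 -1;0 0 0 0 0 0 -1")

```text
clock: 26.73
eef_pos: [630.0, -119.9, 81.9]
tcp_rot: [-3.139, -0.002, 0.007]
contact_force: [-0.4, 0.1, 0.1]
opening: 1.002
```

Emit:
apply_moves(series="0 0 0 0 0 0 1;0 0 0 0 0 0 1;0 0 0 0 0 0 1;0 0 0 0 0 0 1;0 0 0 0 0 0 1;0 0 0 0 0 0 1;0 0 -1 0 0 0 1;0 0 -2 0 0 0 1;0 0 -2.5 0 0 0 1;0 0 -2.5 0 0 0 1", squeeze=50)

```text
clock: 27.57
eef_pos: [628.0, -119.5, 160.6]
tcp_rot: [-3.138, 0.003, 0.007]
contact_force: [0.5, -0.3, -4.7]
opening: 0.697
```

Emit:
apply_moves(series="0 0 -2.5 0 0 0 1;0 0 -2.5 0 0 0 1;0 0 -2.5 0 0 0 1;0 0 -2 0 0 0 1;0 0 -1.5 0 0 0 1;0 0 -0.5 0 0 0 1;0 0 0 0 0 0 1;0 0 0 0 0 0 1;0 0 0 0 0 0 1;0 0 0 0 0 0 1")

```text
clock: 28.4
eef_pos: [628.4, -120.0, 273.7]
tcp_rot: [-3.138, 0.003, 0.007]
contact_force: [0.1, 0.6, -5.0]
opening: 0.699
```

```bash
python3 -c "
from h import *
go(600,-121,280,0.4)
a=r.grab_frame('side')[30:190,230:400];b=r.grab_frame('top')[130:270,380:500];
for i in range(2): r.grab_frame('top');print(r.sense()['contact_force'].round(2),r.sense()['eef_pos'].round(1))
c=np.zeros((480,800,3),np.uint8);c[:376,:400]=cv2.resize(a,(400,376));c[:466,400:]=cv2.resize(b,(400,466));cv2.imwrite('pics/c4.png',c)"
```

```text
shift cm [-2.84  0.08 -0.63] turn [-0.003  0.003 -0.   ] | at [ 628.4 -120.   273.7] [-3.138e+00  3.000e-03  7.000e-03] F [ 0.08  0.63 -5.01] open 0.699 t 28.4
[-0.36  0.09 -3.95] [ 628.8 -120.1  274.4]
[ 0.35 -0.4  -4.6 ] [ 628.9 -120.1  274.6]
```

View pics/c4.png

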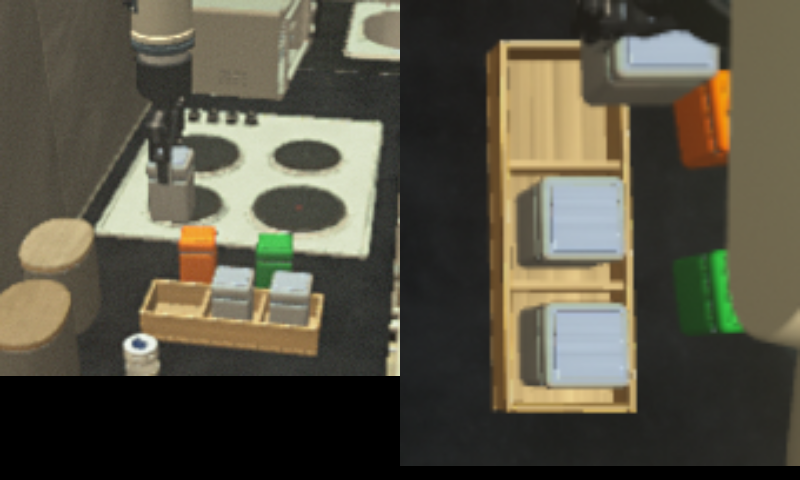

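The tin is held upright, with its underside at about 198 mm (side crop (170,190)). The other two stand released in the middle and near cells. I'll let it settle, then hand in.

Emit:
apply_moves(series="0 0 0 0 0 0 1;0 0 0 0 0 0 1;0 0 0 0 0 0 1;0 0 0 0 0 0 1;0 0 0 0 0 0 1;0 0 0 0 0 0 1;0 0 0 0 0 0 1;0 0 0 0 0 0 1;0 0 0 0 0 0 1;0 0 0 0 0 0 1")

```text
clock: 29.43
eef_pos: [629.2, -120.2, 275.3]
tcp_rot: [-3.139, 0.0, 0.007]
contact_force: [-0.3, -0.1, -4.2]
opening: 0.697
```

```bash
python3 -c "
from rig import r
print(r.sense()['eef_pos'],abs(r.sense()['qvel']).max(),r.sense()['opening']);r.sign_off()"
```

```text
[ 629.1521057  -120.18715914  275.28322397] 0.0007360200563203055 0.6971157822253962
the job is handed in; nothing more can be done
```

All three tins went into the tray, one per cell, upright and released. I then took the heaviest out again and handed in at about 29 s while still holding it up.

- **Which is heaviest:** Lifting gave about 5.1 N for the first tin, 2.4 N for the second and 1.0–1.5 N for the third. The first tin, in the far cell, is the heaviest. It read 4–5 N when I lifted it again.
- **Final hold:** The tin is upright and still over the far cell. Its underside is about 20 cm above the worktop, and it is about 9 cm from the tray centre. Joint speeds were below 0.001 rad/s at hand-in.
- **Other tins:** The last picture shows the two lighter tins standing released in the middle and near cells. The middle one measured within about 2 mm of its cell centre. I judged the near one only by eye.
- **Other objects:** Nothing else was touched as far as I could see, but I did not measure the bystanders again.
- **Disagreements:** The top and side views put the tray centre about 4 mm apart, which is within the 12 mm clearance around a tin. The third tin's force was noisy and sometimes read below its stated weight. One small tilt correction went the wrong way and I fixed it before that grasp.

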